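# Seat the bottle-counting bar in the packing lane

## Task

Without lifting it, push the loose aluminium counting bar at both ends until its whole back edge lies flush against the steel rail, and only then slide it along the rail until its left end is fully home against the blue stop, still flush. Work gently: both rail and stop are finely set and must not be pushed hard, never touch the black photo-eye in the middle of the bar, and leave the bottles and the tub where they stand.

Things in the scene. Friction and masses are not known exactly. Their poses are not given: they have to be found in the camera images.
- lane: white plastic fixture plate fixed to the table, 260 (x) by 500 (y) by 10 mm; origin at the centre of its underside, on the table top, so the plate's top is 10 mm above the table. x points away from the robot, across the plate to the rail, y to the left along the rail (turned up to 9 degrees from the robot's axes).
- rail: fixed, rigid dark steel back rail, 16 mm high above the plate, 18 mm thick. Origin on its front face (towards the robot; the bar must touch it) at plate-top level, 90 mm in +x from the plate's origin; axes as the plate's. That face is x = 0 here, from y = -210 to +165 mm. Over 30 N from the bar knocks it out of adjustment: push slowly, 6 to 12 N is enough.
- stop: fixed blue plastic end stop at the left (+y) end of the rail, 75 (x) by 18 (y) by 24 mm high above the plate. Origin at plate-top level on the face (y = 0 here, looking to -y) that the bar's left end must meet, 70 mm in +x and 165 mm in +y from the plate's origin; axes as the plate's. Over 30 N from the bar knocks it out of adjustment.
- bar: loose aluminium bar with two green stripes on top, 40 (x) by 300 (y) by 34 mm high, 0.4 to 0.85 kg, lying on the plate, off the rail by 15 to 130 mm at its ends, turned up to 14 degrees from it, its left end 25 to 90 mm short of the stop. Origin at the centre of its underside; +x is its back (rail side), +y its left end. Sliding it takes about 2 to 12 N.
- eye: black photo-eye housing on the middle third of the bar (y = -50 to +50 mm), 10 mm proud of the bar's front face (x = -30 to -20 mm) and covering the top up to 48 mm above the bar's underside; its origin and axes are the bar's. Not to be touched. The bar's front face is bare from 50 to 150 mm either side of the middle; its end faces are bare.
- bar_left (a point): lower back corner of the bar's left end: 20 mm in +x, 150 mm in +y from the bar's origin, at its underside. A slow push 100 mm from the middle moves the end on that side about 1.25 times as far as the pusher, while the other end swings back a little.
- bar_right (a point): lower back corner of the bar's right end: 20 mm in +x, 150 mm in -y from the bar's origin, at its underside.
- bottle_a: loose amber bottle with dark cap standing on the table to the left of the plate, 42 mm diameter, 74 mm high; origin at the centre of its underside. Leave alone.
- bottle_b: loose amber bottle with dark cap, same size, standing on the table beyond the rail; origin at the centre of its underside. Leave alone.
- tub: loose open white plastic tub, 70 by 100 by 50 mm high, on the table beyond the rail; origin at the centre of its underside. Leave alone.

How it is judged:
On the way, in this order (a step that is already met when the one before it is completed fails the run):
1. the bar lies flush along the rail (both ends within 1.5 mm of it) while its left end is still more than 8 mm short of the stop (x of each of bar_left, bar_right in the frame of rail above -0.0015 m and z of bar in the frame of lane below 0.0125 m and y of bar_left in the frame of stop below -0.008 m), for 0.2 s.
2. the bar's left end is within 1.5 mm of the stop, both ends within 1.5 mm of the rail (x of each of bar_left, bar_right in the frame of rail above -0.0015 m and y of bar_left in the frame of stop above -0.0015 m and z of bar in the frame of lane below 0.0125 m), for 0.2 s.
At the end, for the whole second after the job is handed in: The bar rests flat on the plate, released and still, both ends of its back edge within 1.5 mm of the rail face and its left end within 1.5 mm of the stop face (all of step 2 and linear speed of bar below 0.005 m/s); the robot touches nothing.
It fails at once if the bar presses on the rail with more than 30 N (contact force between bar and rail above 30 N).
It fails at once if the bar presses on the stop with more than 30 N (contact force between bar and stop above 30 N).
It fails at once if the photo-eye is touched by the robot (more than 1 N) (contact force between any of the fingers, the arm and eye above 1 N).
It fails at once if the bar is lifted more than 8 mm off the plate or tipped (z of bar in the frame of lane above 0.018 m or angle between bar's own z axis and vertical above 0.15 rad).
It fails at once if a bottle or the tub is shifted more than 10 mm or tipped (distance of any of bottle_a, bottle_b, tub from where it was at the start of the episode above 0.01 m or angle between any of bottle_a, bottle_b, tub's own z axis and vertical above 0.15 rad).
It also fails if it takes over 72 s, if anything falls off the work surface, if the arm or the gripper's body presses on something with over 40 N, if the wrist force passes 120 N, or if a joint passes its speed limit or range.

## Robot

A 6-joint arm with a two-finger parallel gripper is mounted at the origin on the work surface. World frame = base frame: x ahead of the robot, y to its left, z up, the work surface at z = 0. Lengths are in m, angles in rad, forces in N, time in s.
With the tool pointing down it reaches from about 0.425 to 1.125 m from the base axis. Payload 14.9 kg.
Tool frame: the origin (TCP) lies between the finger pads; the fingertips stand 11 mm ahead of it and the grasp point (between the pads) lies 8 mm behind it; z points along the fingers, y is the direction in which the jaws open and shut (so a half turn about z gives the same grasp; the last joint's range is limited). The gripper opens to 91 mm and grips with 3 to 60 N. Pads are 32 mm wide; open, the fingers measure 118 mm over their backs; the gripper's body (76 mm by 178 mm) begins 60 mm behind the grasp point.
Start: joints at [-1.379, 0.379, 1.734, -0, 1.028, -0.033], TCP at [0.156, -0.682, 0.225] pointing down, gripper open.
Joint ranges: [-2.77, 2.77], [-0.74, 2.19], [0, 2.66], [-1.06, 4.2], [0.31, 2.87], [-3.08, 3.08]. Speed limits (rad/s): [1.89, 1.89, 2.39, 3.14, 3.14, 3.14].

## Interface

Orientations are given as a 3x3 rotation matrix whose columns are the frame's x, y, z axes.
In Python, from cell import manip, capture, sign_off gives the robot as it stands.
- The arm moves only by the shell command python3 -m creep 'ROWS' [FORCE]. ROWS is JSON, a list of rows, each a list of 3 entries, a list of its own where there are three numbers: the shift along the world's x, y, z in m, then the turn, a rotation vector about the world's x, y, z in rad, then the finger opening in m, from 0 to 0.0912. In form: [[[tx, ty, tz], [ax, ay, az], fingers], ...]. A call has 1 to 10 rows; each row shifts and turns the commanded pose from where the row before left it; what a row does not reach is not made up. A row lasts 1/12 s, in which the tool goes at most 41.7 mm and 7.16 degrees, less where a joint would pass 70% of its speed; a pose out of reach is approached as far as the arm can. A call with a gripper value outside its range is refused whole. The fingers move at their own pace and stop on an object; FORCE is the grip in N (left out, the last holds). Time passes only in rows, so rows that do not move let the fingers close. It gives the time, the measured TCP pose, the force and the opening at its end, in the units of the state.
- manip.observe(): the state, without advancing time (a new reading comes with each control period).
- capture(name): name is "scene" or "top" or "wrist"; returns a dict with "img" (384x512x3 uint8, blue, green, red), "depth" (384x512 float32, m along the optical axis (not along the pixel's ray), 0 where there is no reading), "camera_matrix" (3x3 intrinsics, pixels), "k1" (the pictures are not rectified: a ray, as slopes to the right and down, at radius r is drawn at 1 + k1 r^2 times it, then the intrinsics apply), "pose" (4x4, takes a point from camera to world coordinates). Camera axes: x right, y up, looking along -z (the intrinsics and any distortion apply to the point x, -y, -z); pixel columns grow to the right and rows downward; lengths in m; the calibration is good to about 2 mm. A picture is of the moment at which its call begins.
- sign_off(): hands the job in, once; it reports no verdict.
The state is a dict: "t": time; "qpos": joint angles; "joint_vel": joint speeds; "tau": joint torques, N m; "position": TCP position; "tool_rot": TCP orientation; "force": force on the tool from outside, world axes, zero at the start; "ft_torque": the same for the moment, N m; "finger_gap": opening from 0.0 (shut) to 1.0 (fully open).
Only numpy, scipy, OpenCV 4.12 (cv2) and the standard library are available. Lean on these libraries where they do the work, as an engineer would, in place of code of your own. Each camera call takes 0.05 s, during which the arm holds its last target.

## Working session

There is one attempt and no reset: what is moved stays moved. The work goes in short steps, Python scripts to look and compute and a shell command to move; the robot and the scene stay as the last step left them, time stands still between calls to the robot, and variables do not carry over. Pictures are saved under pics/ and viewed, and the job is handed in when it is done.

```bash
ls; mkdir -p pics; python3 - <<'E'
from cell import manip, capture
import cv2,numpy as np
s=manip.observe(); print({k:np.round(v,3).tolist() for k,v in s.items()})
for n in("scene","top"):
    c=capture(n); cv2.imwrite(f"pics/{n}0.png",c["img"]); np.savez(f"{n}0.npz",**c); print(n,c["camera_matrix"],c["k1"],np.round(c["pose"],3))
E
```

```text
pics
{'t': 0.0, 'qpos': [-1.379, 0.379, 1.735, -0.0, 1.028, -0.033], 'joint_vel': [-0.0, 0.0, -0.001, -0.002, 0.0, 0.0], 'tau': [-0.006, -76.373, -43.438, 0.065, 0.042, -0.0], 'position': [0.156, -0.682, 0.224], 'tool_rot': [[0.975, 0.223, -0.0], [0.223, -0.975, 0.001], [0.0, -0.001, -1.0]], 'force': [0.002, -1.386, -0.035], 'ft_torque': [-0.027, -0.0, 0.011], 'finger_gap': 0.998}
scene [[360.43978818   0.         254.08995583]
 [  0.         360.43978818 191.97665478]
 [  0.           0.           1.        ]] -0.10678219258780991 [[-0.242 -0.702  0.67   1.209]
 [ 0.97  -0.166  0.176  0.259]
 [-0.013  0.693  0.721  0.672]
 [ 0.     0.     0.     1.   ]]
top [[407.77937004   0.         254.44989632]
 [  0.         407.77937004 189.40933779]
 [  0.           0.           1.        ]] 0.03164593284892232 [[ 0.029  0.983 -0.184  0.481]
 [-1.     0.029 -0.     0.085]
 [ 0.005  0.184  0.983  0.876]
 [ 0.     0.     0.     1.   ]]
```

View pics/top0.png

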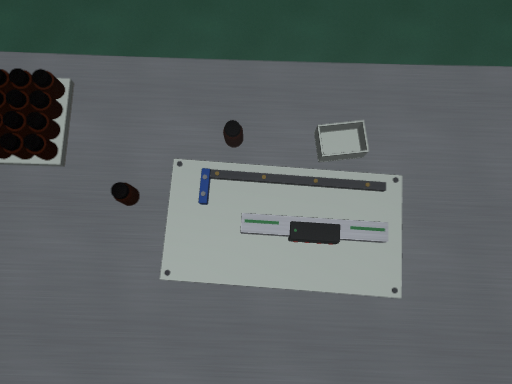

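View pics/scene0.png

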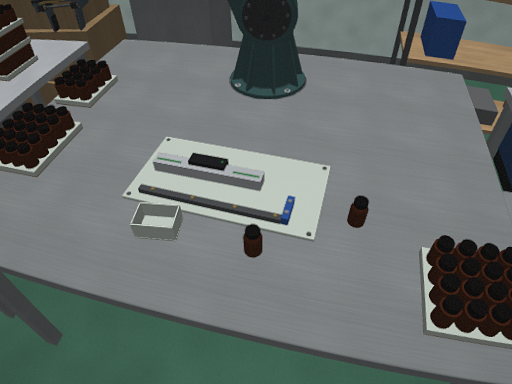

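The top view has world +x up and +y left. The plate corners are near (173,160), (404,173), (401,297) and (163,281). The rail runs along y≈170–190, the blue stop is at (204,186), the bar spans (240–387, 213–242), and the eye is at (314,232). Next I'll measure these.

```bash
cat > h.py <<'E'
import numpy as np,cv2
def ray(c,p):
    p=np.atleast_2d(np.float64(p)); K=c["camera_matrix"]; d=(p-[K[0,2],K[1,2]])/[K[0,0],K[1,1]]
    u=d.copy()
    for _ in range(20): u=d/(1+c["k1"]*(u**2).sum(1,keepdims=True))
    return np.c_[u[:,0],-u[:,1],-np.ones(len(u))]@c["pose"][:3,:3].T
def onto(c,p,z):
    r=ray(c,p); o=c["pose"][:3,3]; return o+r*((z-o[2])/r[:,2])[:,None]
def proj(c,P):
    P=np.atleast_2d(P); q=(P-c["pose"][:3,3])@c["pose"][:3,:3]; s=np.c_[q[:,0]/-q[:,2],-q[:,1]/-q[:,2]]
    s=s*(1+c["k1"]*(s**2).sum(1,keepdims=True)); K=c["camera_matrix"]; return s*[K[0,0],K[1,1]]+[K[0,2],K[1,2]]
def ld(f): return dict(np.load(f))
E
python3 - <<'E'
from h import *
for n in("top","scene"):
    c=ld(n+"0.npz"); im=c["img"].astype(int); hsv=cv2.cvtColor(c["img"],cv2.COLOR_BGR2HSV)
    print(n)
    # plate: bright
    g=im.min(2); m=(g>130).astype(np.uint8)
    m=cv2.morphologyEx(m,cv2.MORPH_CLOSE,np.ones((5,5)))
    cs,_=cv2.findContours(m,cv2.RETR_EXTERNAL,cv2.CHAIN_APPROX_NONE)
    k=max((x for x in cs),key=cv2.contourArea); k=cv2.convexHull(k)
    for e in (3,6,10):
        q=cv2.approxPolyDP(k,e,True)[:,0]; 
        if len(q)==4: break
    w=onto(c,q,.01); print("plate",q.tolist(),np.round(w,4).tolist(),np.linalg.norm(np.diff(w,axis=0,append=w[:1]),axis=1).round(4))
    mg=((hsv[...,0]>45)&(hsv[...,0]<85)&(hsv[...,1]>110)&(hsv[...,2]>60)).astype(np.uint8)
    mb=((hsv[...,0]>100)&(hsv[...,0]<130)&(hsv[...,1]>150)&(hsv[...,2]>60)).astype(np.uint8)
    for nm,mm,z in(("green",mg,.044),("blue",mb,.034)):
        N,_,st,ce=cv2.connectedComponentsWithStats(mm)
        for i in range(1,N):
            if st[i,4]>25: print(nm,st[i].tolist(),ce[i].round(1),onto(c,ce[i],z).round(4).tolist())
c=ld("top0.npz")
cv2.imwrite("pics/topz.png",cv2.resize(c["img"][150:305,150:415],None,fx=3,fy=3,interpolation=cv2.INTER_CUBIC))
E
```

```text
top
plate [[174, 159], [401, 176], [400, 297], [160, 278]] [[0.705, 0.2632, 0.01], [0.6815, -0.2313, 0.01], [0.4271, -0.2191, 0.01], [0.4506, 0.2753, 0.01]] [0.495  0.2547 0.495  0.2547]
green [0, 12, 11, 12, 28] [ 3.9 15.7] [[1.0098, 0.6493, 0.044]]
green [10, 15, 15, 19, 82] [17.3 23.8] [[0.9916, 0.618, 0.044]]
green [0, 23, 10, 13, 46] [ 3.3 29.7] [[0.9762, 0.6462, 0.044]]
green [491, 23, 21, 14, 78] [502.1  29.6] [[1.0114, -0.451, 0.044]]
green [0, 32, 14, 13, 51] [ 6.  38.2] [[0.9565, 0.638, 0.044]]
green [245, 220, 33, 4, 55] [260.4 221.1] [[0.5706, 0.0715, 0.044]]
green [351, 227, 33, 4, 72] [367.2 228.3] [[0.5624, -0.1464, 0.044]]
blue [199, 169, 11, 35, 226] [204.  185.8] [[0.6426, 0.1916, 0.034]]
scene
plate [[122, 194], [166, 136], [330, 165], [313, 239], [129, 224]] [[0.6792, -0.2345, 0.01], [0.4258, -0.2215, 0.01], [0.4454, 0.2751, 0.01], [0.7062, 0.2625, 0.01], [0.7654, -0.1689, 0.01]] [0.2537 0.4969 0.2611 0.4355 0.1083]
blue [421, 1, 45, 58, 1921] [442.2  29.5] [[-0.6247, 0.7116, 0.034]]
blue [281, 196, 13, 29, 165] [287. 211.] [[0.6577, 0.1923, 0.034]]
```

View pics/topz.png

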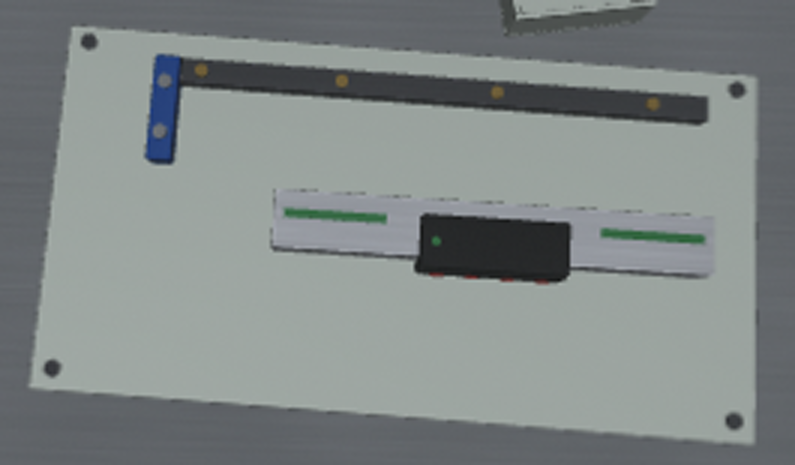

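```bash
cat > m.py <<'E'
from h import *
# top-view lines: along column scans in the lane frame, sample intensities on plane z, find edges
T=np.deg2rad(-2.73); O=np.array([.5655,.0215])
X=np.array([np.cos(T),np.sin(T)]);Y=np.array([-np.sin(T),np.cos(T)])
def lane2w(x,y,z): return np.r_[O+x*X+y*Y,z]
def w2lane(p): p=np.atleast_2d(p)[:,:2]-O; return np.c_[p@X,p@Y]
def prof(c,a,b,z,n=400):
    P=np.linspace(lane2w(*a,z),lane2w(*b,z),n); q=proj(c,P).astype(np.float32)
    return cv2.remap(c["img"].astype(np.float32),q[:,0].reshape(-1,1),q[:,1].reshape(-1,1),cv2.INTER_LINEAR)[:,0].mean(1)
E
python3 - <<'E'
from m import *
c=ld("top0.npz")
for y in(.12,0.05,-.05,-.18): # rail front top edge z=.026 and bar edges z=.044
    p=prof(c,(-.1,y),(.13,y),.010,116); print(y,p.round().astype(int).tolist())
E
```

```text
0.12 [162, 162, 162, 162, 162, 162, 163, 162, 162, 162, 162, 162, 162, 162, 163, 162, 162, 162, 162, 162, 162, 162, 162, 162, 162, 162, 161, 162, 162, 162, 162, 162, 162, 162, 162, 161, 162, 161, 161, 161, 161, 161, 161, 161, 161, 161, 161, 161, 161, 161, 161, 160, 160, 160, 160, 160, 160, 160, 160, 160, 160, 160, 160, 160, 160, 160, 160, 160, 160, 159, 160, 159, 159, 159, 159, 159, 159, 159, 159, 159, 160, 159, 159, 159, 158, 158, 158, 158, 158, 158, 158, 158, 158, 158, 158, 121, 68, 50, 60, 61, 60, 60, 59, 60, 60, 62, 105, 151, 157, 157, 157, 157, 157, 156, 155, 124]
0.05 [162, 162, 162, 162, 163, 162, 162, 162, 162, 162, 162, 162, 162, 162, 162, 162, 162, 162, 162, 162, 162, 162, 162, 162, 162, 162, 162, 162, 162, 162, 161, 162, 161, 161, 161, 161, 161, 161, 161, 128, 105, 130, 151, 153, 157, 155, 155, 155, 155, 154, 154, 133, 92, 77, 90, 124, 148, 151, 152, 153, 152, 149, 159, 160, 159, 159, 160, 159, 159, 159, 159, 159, 159, 159, 159, 159, 159, 159, 159, 159, 158, 158, 158, 158, 158, 158, 158, 158, 158, 158, 158, 158, 158, 158, 158, 140, 71, 44, 59, 59, 78, 87, 88, 87, 79, 67, 8
[... 475 characters left out ...]
8, 158, 158, 158, 158, 157, 157, 135, 79, 58, 61, 61, 61, 61, 60, 60, 60, 61, 100, 139, 155, 156, 156, 156, 156, 156, 158, 125]
-0.18 [160, 160, 160, 159, 159, 160, 160, 159, 160, 160, 160, 159, 160, 160, 160, 160, 160, 159, 160, 159, 160, 159, 159, 159, 159, 159, 159, 159, 159, 160, 159, 159, 160, 160, 159, 159, 159, 159, 159, 159, 155, 85, 118, 145, 149, 152, 152, 153, 156, 154, 151, 150, 140, 108, 73, 78, 106, 147, 150, 153, 152, 151, 149, 155, 158, 158, 158, 158, 158, 158, 158, 158, 158, 158, 158, 158, 158, 158, 158, 158, 158, 158, 158, 158, 157, 157, 157, 157, 158, 157, 157, 157, 157, 157, 157, 142, 75, 43, 59, 62, 62, 65, 67, 66, 64, 66, 90, 150, 156, 155, 156, 156, 156, 156, 156, 147]
```

The plate is turned about −2.7°, and the rail face is at lane x ≈ 0.0905 (nominal 0.090). The bar is centred at about lane (−0.001, −0.059) with 0.85° of yaw. Its gaps to the rail are about 73 mm (left) and 69 mm (right), and it's about 74 mm short of the stop. I'll move to the right-hand front side first.

```bash
R='[[0.0166,0.0274,-0.005],[0,0,-0.01365],0]'; true; python3 -m creep '[[[0.0166,0.0274,-0.005],[0,0,-0.0137],0],[[0.0166,0.0274,-0.005],[0,0,-0.0137],0],[[0.0166,0.0274,-0.005],[0,0,-0.0137],0],[[0.0166,0.0274,-0.005],[0,0,-0.0137],0],[[0.0166,0.0274,-0.005],[0,0,-0.0137],0],[[0.0166,0.0274,-0.005],[0,0,-0.0137],0],[[0.0166,0.0274,-0.005],[0,0,-0.0137],0],[[0.0166,0.0274,-0.005],[0,0,-0.0137],0],[[0.0166,0.0274,-0.005],[0,0,-0.0137],0],[[0.0166,0.0274,-0.005],[0,0,-0.0137],0]]' 10
python3 -m creep '[[[0.0166,0.0274,-0.005],[0,0,-0.0137],0],[[0.0166,0.0274,-0.005],[0,0,-0.0137],0],[[0.0166,0.0274,-0.005],[0,0,-0.0137],0],[[0.0166,0.0274,-0.005],[0,0,-0.0137],0],[[0.0166,0.0274,-0.005],[0,0,-0.0137],0],[[0.0166,0.0274,-0.005],[0,0,-0.0137],0],[[0.0166,0.0274,-0.005],[0,0,-0.0137],0],[[0.0166,0.0274,-0.005],[0,0,-0.0137],0],[[0.0166,0.0274,-0.005],[0,0,-0.0137],0],[[0.0166,0.0274,-0.005],[0,0,-0.0137],0]]'
```

```text
t: 0.93
position: [0.3224, -0.4069, 0.1746]
tool_rot: [[0.996, 0.087, -0.0], [0.087, -0.996, 0.0], [-0.0, -0.0, -1.0]]
force: [0.2, -1.2, -0.1]
finger_gap: 0.299
t: 1.77
position: [0.4885, -0.1328, 0.1246]
tool_rot: [[0.999, -0.05, -0.0], [-0.05, -0.999, 0.0], [-0.0, -0.0, -1.0]]
force: [0.3, -0.2, -0.1]
finger_gap: 0.007
```

```bash
python3 -m creep '[[[-0.001,0,-0.02],[0,0,0],0],[[0,0,-0.02],[0,0,0],0],[[0,0,-0.02],[0,0,0],0],[[0,0,-0.02],[0,0,0],0],[[0,0,-0.01],[0,0,0],0],[[0,0,-0.004],[0,0,0],0]]'
python3 - <<'E'
from cell import manip, capture
import cv2,numpy as np
for n in("top","wrist"):
    c=capture(n); cv2.imwrite(f"pics/{n}1.png",c["img"])
c=cv2.imread("pics/top1.png"); cv2.imwrite("pics/top1z.png",cv2.resize(c[150:305,150:415],None,fx=3,fy=3))
E
```

```text
t: 2.27
position: [0.4861, -0.1341, 0.0294]
tool_rot: [[0.999, -0.049, -0.002], [-0.049, -0.999, 0.001], [-0.002, -0.001, -1.0]]
force: [-0.8, 0.2, 0.3]
finger_gap: 0.002
```

View pics/top1z.png

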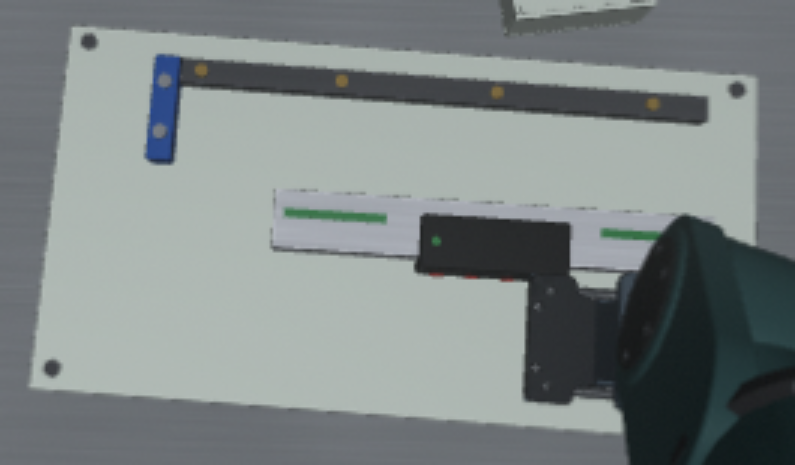

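View pics/wrist1.png

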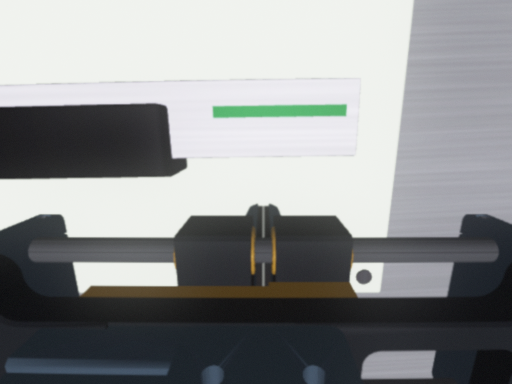

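The closed fingers are at about lane (−0.072, −0.159), in front of the right half of the bar and clear of the eye. In the wrist view the green right stripe is at (280,111) and the eye's right edge is at x≈185. I'll approach and push.

```bash
python3 -m creep '[[[0.01,-0.0005,0],[0,0,0],0],[[0.01,-0.0005,0],[0,0,0],0],[[0.006,-0.0003,0],[0,0,0],0],[[0.003,-0.0001,0],[0,0,0],0],[[0.003,-0.0001,0],[0,0,0],0],[[0.003,-0.0001,0],[0,0,0],0],[[0.003,-0.0001,0],[0,0,0],0],[[0.003,-0.0001,0],[0,0,0],0]]'
python3 -m creep '[[[0.003,-0.0001,0],[0,0,0],0],[[0.003,-0.0001,0],[0,0,0],0],[[0.003,-0.0002,0],[0,0,0],0],[[0.003,-0.0002,0],[0,0,0],0]]'
```

```text
t: 3.03
position: [0.5277, -0.1361, 0.0309]
tool_rot: [[0.999, -0.049, -0.001], [-0.049, -0.999, 0.0], [-0.001, -0.0, -1.0]]
force: [-3.8, -0.1, 2.2]
finger_gap: 0.007
t: 3.37
position: [0.5403, -0.1368, 0.0308]
tool_rot: [[0.999, -0.049, -0.0], [-0.049, -0.999, 0.0], [-0.0, -0.0, -1.0]]
force: [-2.5, -0.0, 1.2]
finger_gap: 0.005
```

```bash
python3 -m creep '[[[0.004,-0.0002,0],[0,0,0],0],[[0.004,-0.0002,0],[0,0,0],0],[[0.004,-0.0002,0],[0,0,0],0],[[0.003,-0.0001,0],[0,0,0],0],[[0.001,0,0],[0,0,0],0],[[0,0,0],[0,0,0],0]]'
python3 - <<'E'
from cell import manip, capture
import cv2,numpy as np
c=capture("wrist"); cv2.imwrite(f"pics/w2.png",c["img"])
E
```

```text
t: 3.87
position: [0.5565, -0.1376, 0.031]
tool_rot: [[0.999, -0.049, 0.001], [-0.049, -0.999, -0.0], [0.001, 0.0, -1.0]]
force: [0.5, -0.2, -0.0]
finger_gap: 0.004
```

View pics/w2.png

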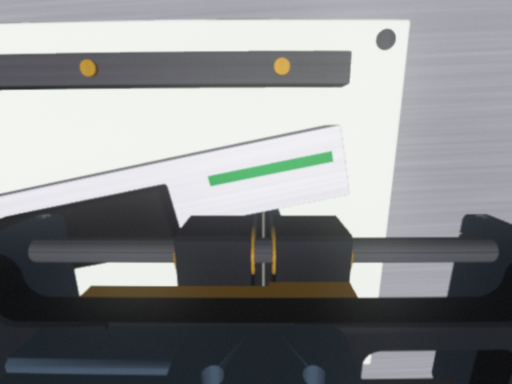

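The right end now leads at (340,127), tilted about 10° as expected, with a gap of about 26 mm to the rail. I'll back off, go round to the left side and push there.

```bash
python3 -m creep '[[[-0.016,0.0008,0],[0,0,0],0],[[-0.03,0.0015,0],[0,0,0],0],[[-0.03,0.0015,0],[0,0,0],0],[[0.002,0.04,0],[0,0,0],0],[[0.002,0.04,0],[0,0,0],0],[[0.002,0.04,0],[0,0,0],0],[[0.002,0.04,0],[0,0,0],0],[[0.0015,0.036,0],[0,0,0],0],[[0,0,0],[0,0,0],0]]'
python3 - <<'E'
from cell import manip, capture
import cv2,numpy as np
c=capture("wrist"); cv2.imwrite(f"pics/w3.png",c["img"])
E
```

```text
t: 4.67
position: [0.49, 0.0669, 0.0313]
tool_rot: [[0.999, -0.045, 0.002], [-0.045, -0.999, 0.0], [0.002, -0.001, -1.0]]
force: [0.2, -0.5, 0.2]
finger_gap: 0.007
```

View pics/w3.png

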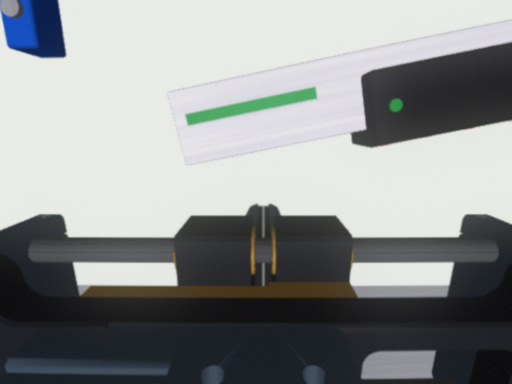

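Fingers at column 263 sit between the bar's left end (column ~180) and the eye (~355). I'll push the left side forward.

```bash
python3 -m creep '[[[0.01,-0.0005,0],[0,0,0],0],[[0.008,-0.0004,0],[0,0,0],0],[[0.003,-0.0001,0],[0,0,0],0],[[0.003,-0.0001,0],[0,0,0],0],[[0.003,-0.0002,0],[0,0,0],0],[[0.003,-0.0002,0],[0,0,0],0],[[0.004,-0.0002,0],[0,0,0],0],[[0.004,-0.0002,0],[0,0,0],0],[[0.004,-0.0002,0],[0,0,0],0],[[0.004,-0.0002,0],[0,0,0],0]]'
python3 -m creep '[[[0.004,-0.0002,0],[0,0,0],0],[[0.004,-0.0002,0],[0,0,0],0],[[0.004,-0.0002,0],[0,0,0],0],[[0.004,-0.0002,0],[0,0,0],0],[[0.004,-0.0002,0],[0,0,0],0],[[0.004,-0.0002,0],[0,0,0],0],[[0.002,-0.0001,0],[0,0,0],0],[[0,0,0],[0,0,0],0]]'
python3 - <<'E'
from cell import manip, capture
import cv2,numpy as np
c=capture("wrist"); cv2.imwrite(f"pics/w4.png",c["img"])
E
```

```text
t: 5.55
position: [0.5355, 0.06, 0.0308]
tool_rot: [[0.999, -0.049, -0.001], [-0.049, -0.999, 0.0], [-0.001, 0.0, -1.0]]
force: [-2.7, 1.8, 0.6]
finger_gap: 0.003
t: 6.22
position: [0.5622, 0.0586, 0.031]
tool_rot: [[0.999, -0.049, 0.001], [-0.049, -0.999, -0.0], [0.001, -0.0, -1.0]]
force: [0.7, -0.1, 0.8]
finger_gap: 0.005
```

View pics/w4.png

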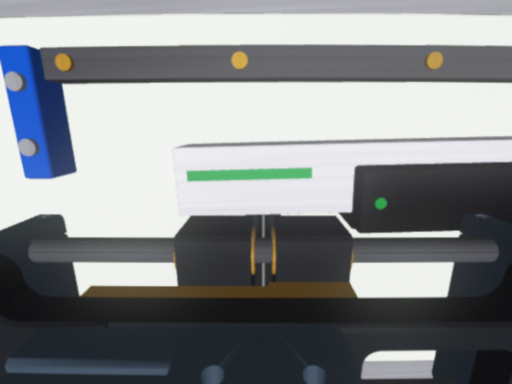

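The bar is now almost parallel to the rail, with a gap of about 39 mm near the left pusher. I'll push another 24 mm here and then go to the right.

```bash
python3 -m creep '[[[0.003,-0.0001,0],[0,0,0],0],[[0.003,-0.0002,0],[0,0,0],0],[[0.003,-0.0001,0],[0,0,0],0],[[0.003,-0.0002,0],[0,0,0],0],[[0.003,-0.0001,0],[0,0,0],0],[[0.003,-0.0002,0],[0,0,0],0],[[0.003,-0.0001,0],[0,0,0],0],[[0.002,-0.0001,0],[0,0,0],0],[[0.001,0,0],[0,0,0],0],[[0,0,0],[0,0,0],0]]'
python3 - <<'E'
from cell import manip, capture
import cv2,numpy as np
c=capture("wrist"); cv2.imwrite(f"pics/w5.png",c["img"])
E
```

```text
t: 7.1
position: [0.5859, 0.0576, 0.031]
tool_rot: [[0.999, -0.049, 0.0], [-0.049, -0.999, -0.0], [0.0, -0.0, -1.0]]
force: [-0.3, -0.2, 0.1]
finger_gap: 0.008
```

View pics/w5.png

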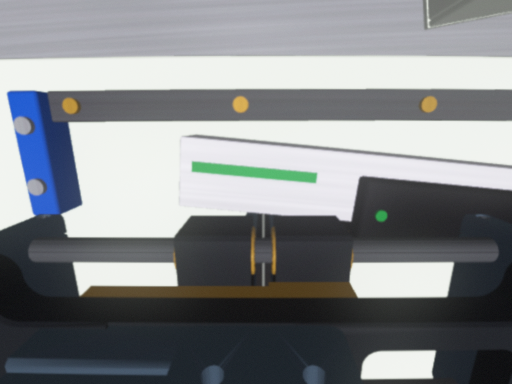

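```bash
python3 -m creep '[[[-0.016,0.0008,0],[0,0,0],0],[[-0.03,0.0014,0],[0,0,0],0],[[-0.002,-0.04,0],[0,0,0],0],[[-0.002,-0.04,0],[0,0,0],0],[[-0.002,-0.04,0],[0,0,0],0],[[-0.002,-0.04,0],[0,0,0],0],[[-0.0015,-0.034,0],[0,0,0],0],[[0,0,0],[0,0,0],0]]'
python3 - <<'E'
from cell import manip, capture
import cv2,numpy as np
c=capture("wrist"); cv2.imwrite(f"pics/w6.png",c["img"])
E
```

```text
t: 7.82
position: [0.5306, -0.139, 0.0315]
tool_rot: [[0.999, -0.053, 0.002], [-0.053, -0.999, -0.001], [0.002, 0.001, -1.0]]
force: [-0.1, 1.5, -0.5]
finger_gap: 0.003
```

View pics/w6.png

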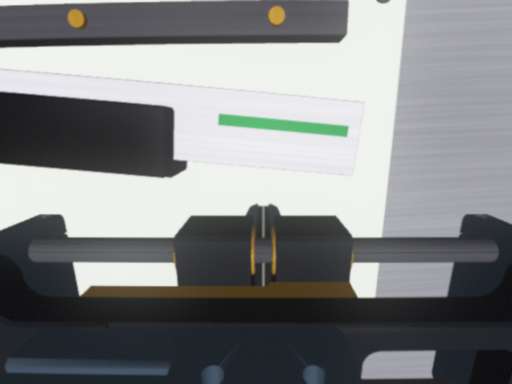

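Fingers are in front of the right bare section. I'll push about 50 mm in total.

```bash
python3 -m creep '[[[0.01,-0.0005,0],[0,0,0],0],[[0.008,-0.0004,0],[0,0,0],0],[[0.003,-0.0001,0],[0,0,0],0],[[0.003,-0.0001,0],[0,0,0],0],[[0.003,-0.0002,0],[0,0,0],0],[[0.003,-0.0002,0],[0,0,0],0],[[0.003,-0.0001,0],[0,0,0],0],[[0.003,-0.0002,0],[0,0,0],0],[[0.003,-0.0001,0],[0,0,0],0],[[0.003,-0.0002,0],[0,0,0],0]]'
python3 -m creep '[[[0.003,-0.0001,0],[0,0,0],0],[[0.003,-0.0002,0],[0,0,0],0],[[0.002,-0.0001,0],[0,0,0],0],[[0.001,0,0],[0,0,0],0],[[0,0,0],[0,0,0],0]]'
python3 - <<'E'
from cell import manip, capture
import cv2,numpy as np
c=capture("wrist"); cv2.imwrite(f"pics/w7.png",c["img"])
c=capture("top"); cv2.imwrite(f"pics/t7.png",cv2.resize(c["img"][150:305,150:415],None,fx=3,fy=3))
E
```

```text
t: 8.7
position: [0.5722, -0.1363, 0.0309]
tool_rot: [[0.999, -0.049, -0.0], [-0.049, -0.999, 0.0], [-0.0, -0.0, -1.0]]
force: [-0.9, -0.2, -0.8]
finger_gap: 0.007
t: 9.12
position: [0.5814, -0.1367, 0.031]
tool_rot: [[0.999, -0.049, 0.0], [-0.049, -0.999, -0.0], [0.0, 0.0, -1.0]]
force: [-0.6, -0.4, 0.6]
finger_gap: 0.007
```

View pics/w7.png

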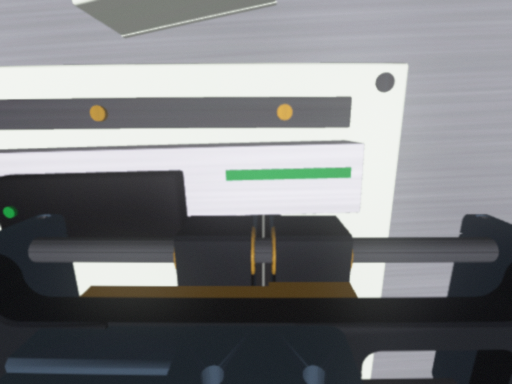

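View pics/t7.png

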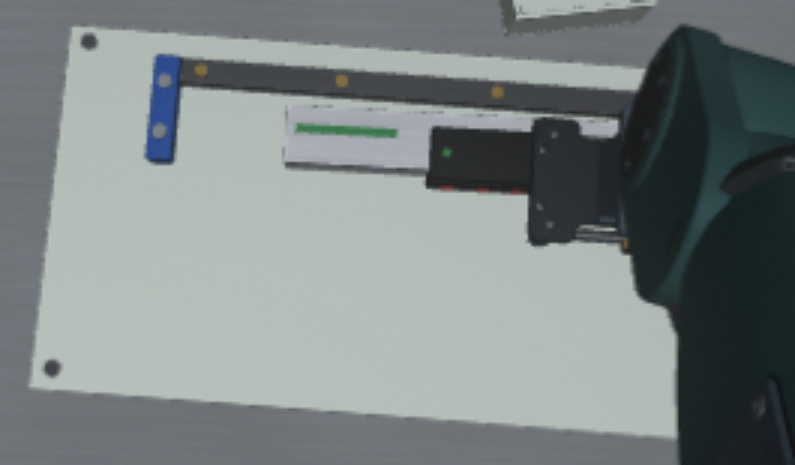

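The gap is about 11 mm at the right pusher and the bar is roughly parallel. I'll creep the right end closer, watching the force.

```bash
python3 -m creep '[[[0.001,0,0],[0,0,0],0],[[0.001,-0.0001,0],[0,0,0],0],[[0.001,0,0],[0,0,0],0],[[0.001,-0.0001,0],[0,0,0],0],[[0.001,0,0],[0,0,0],0],[[0.001,-0.0001,0],[0,0,0],0]]'
python3 -m creep '[[[0.0005,0,0],[0,0,0],0],[[0.0005,0,0],[0,0,0],0]]'
python3 - <<'E'
from cell import manip, capture
import cv2,numpy as np
c=capture("wrist"); cv2.imwrite(f"pics/w8.png",c["img"])
E
```

```text
t: 9.72
position: [0.5871, -0.137, 0.0309]
tool_rot: [[0.999, -0.049, -0.0], [-0.049, -0.999, 0.0], [-0.0, -0.0, -1.0]]
force: [-4.2, -0.3, 3.7]
finger_gap: 0.003
t: 9.88
position: [0.5877, -0.137, 0.0309]
tool_rot: [[0.999, -0.049, -0.001], [-0.049, -0.999, 0.0], [-0.001, -0.0, -1.0]]
force: [-8.1, -1.3, 5.0]
finger_gap: 0.009
```

View pics/w8.png

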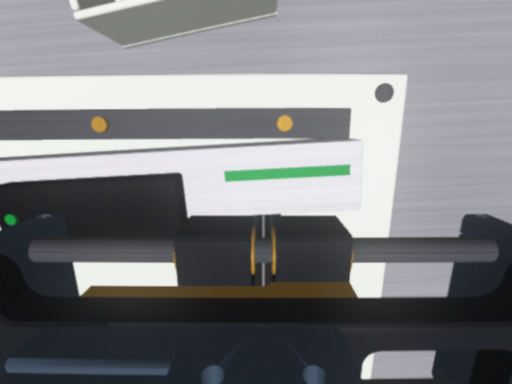

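```bash
python3 -m creep '[[[0.0005,0,0],[0,0,0],0]]'; python3 -m creep '[[[0.0005,0,0],[0,0,0],0]]';python3 -m creep '[[[0.0005,0,0],[0,0,0],0]]'
```

```text
t: 10.02
position: [0.5878, -0.1369, 0.0308]
tool_rot: [[0.999, -0.049, -0.002], [-0.049, -0.999, 0.0], [-0.002, -0.0, -1.0]]
force: [-10.0, -1.2, 6.8]
finger_gap: 0.004
t: 10.1
position: [0.5879, -0.1369, 0.0307]
tool_rot: [[0.999, -0.049, -0.003], [-0.049, -0.999, 0.0], [-0.003, -0.0, -1.0]]
force: [-12.9, -2.6, 8.6]
finger_gap: 0.006
t: 10.18
position: [0.5879, -0.1369, 0.0306]
tool_rot: [[0.999, -0.049, -0.004], [-0.049, -0.999, 0.001], [-0.004, -0.0, -1.0]]
force: [-15.4, -3.2, 10.9]
finger_gap: 0.004
```

The right end has met the rail: position stopped and force rose to 15 N. I'll back off and check the gaps with a picture from the left.

```bash
python3 -m creep '[[[-0.010,0.0005,0],[0,0,0],0],[[-0.03,0.0014,0],[0,0,0],0],[[0.002,0.04,0],[0,0,0],0],[[0.002,0.04,0],[0,0,0],0],[[0.002,0.04,0],[0,0,0],0],[[0.002,0.04,0],[0,0,0],0],[[0.0015,0.034,0],[0,0,0],0],[[0,0,0],[0,0,0],0]]'
python3 - <<'E'
from cell import manip, capture
import cv2,numpy as np
c=capture("wrist"); cv2.imwrite(f"pics/w9.png",c["img"])
c=capture("scene"); cv2.imwrite(f"pics/s9.png",cv2.resize(c["img"][110:270,90:360],None,fx=2.9,fy=2.9))
E
```

```text
t: 10.85
position: [0.5595, 0.0635, 0.0312]
tool_rot: [[0.999, -0.046, 0.002], [-0.046, -0.999, 0.001], [0.002, -0.001, -1.0]]
force: [-0.7, -0.7, 0.3]
finger_gap: 0.007
```

View pics/w9.png

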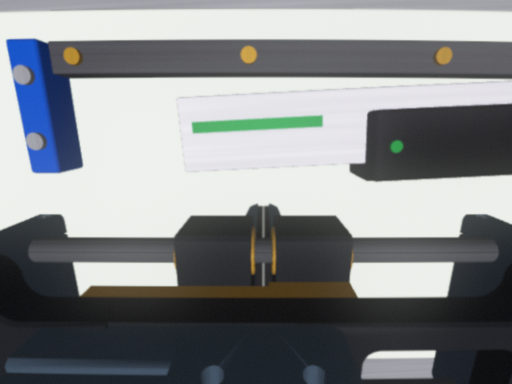

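View pics/s9.png

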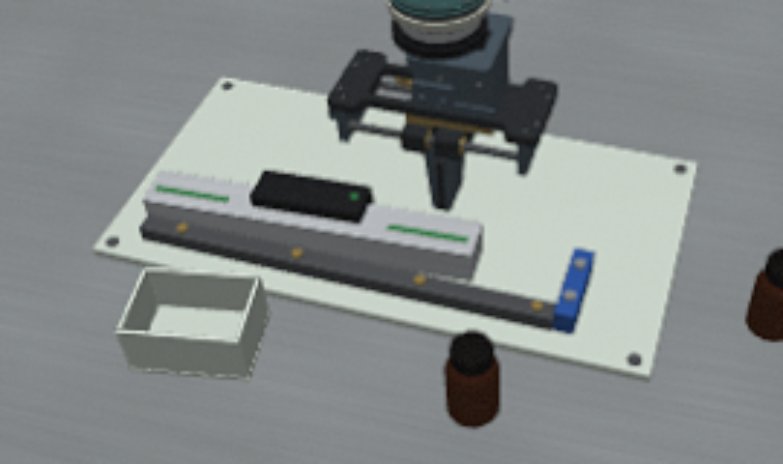

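The right end is at the rail and the left end is still about 13 mm off. Now I'll push the left side gently until it's flush.

```bash
python3 -m creep '[[[0.01,-0.0005,0],[0,0,0],0],[[0.008,-0.0004,0],[0,0,0],0],[[0.004,-0.0002,0],[0,0,0],0],[[0.002,-0.0001,0],[0,0,0],0],[[0.002,-0.0001,0],[0,0,0],0],[[0.002,-0.0001,0],[0,0,0],0],[[0.002,-0.0001,0],[0,0,0],0],[[0.002,-0.0001,0],[0,0,0],0],[[0.001,0,0],[0,0,0],0],[[0.001,-0.0001,0],[0,0,0],0]]'
python3 -m creep '[[[0.001,0,0],[0,0,0],0],[[0.001,-0.0001,0],[0,0,0],0]]'
```

```text
t: 11.78
position: [0.5929, 0.0572, 0.0308]
tool_rot: [[0.999, -0.049, -0.0], [-0.049, -0.999, 0.0], [-0.0, -0.0, -1.0]]
force: [-1.1, 0.8, -0.5]
finger_gap: 0.005
t: 11.95
position: [0.595, 0.0572, 0.0309]
tool_rot: [[0.999, -0.049, -0.0], [-0.049, -0.999, 0.0], [-0.0, 0.0, -1.0]]
force: [-1.9, 1.4, -0.7]
finger_gap: 0.005
```

```bash
python3 -m creep '[[[0.001,0,0],[0,0,0],0],[[0.001,-0.0001,0],[0,0,0],0]]';python3 -m creep '[[[0.0005,0,0],[0,0,0],0],[[0.0005,0,0],[0,0,0],0]]';python3 -m creep '[[[0.0005,0,0],[0,0,0],0],[[0.0005,0,0],[0,0,0],0]]'
```

```text
t: 12.12
position: [0.5971, 0.057, 0.0309]
tool_rot: [[0.999, -0.049, -0.0], [-0.049, -0.999, 0.0], [-0.0, -0.0, -1.0]]
force: [-1.4, 1.5, -0.4]
finger_gap: 0.002
t: 12.28
position: [0.598, 0.057, 0.0309]
tool_rot: [[0.999, -0.049, -0.0], [-0.049, -0.999, -0.0], [-0.0, 0.0, -1.0]]
force: [-3.3, 0.8, -0.4]
finger_gap: 0.004
t: 12.45
position: [0.599, 0.057, 0.0309]
tool_rot: [[0.999, -0.049, -0.0], [-0.049, -0.999, 0.0], [-0.0, 0.0, -1.0]]
force: [-2.7, -0.1, -0.4]
finger_gap: 0.006
```

```bash
python3 -m creep '[[[0.0005,0,0],[0,0,0],0],[[0,0,0],[0,0,0],0]]'
python3 - <<'E'
from cell import manip, capture
import cv2,numpy as np
c=capture("wrist"); cv2.imwrite(f"pics/w10.png",c["img"])
c=capture("scene"); cv2.imwrite(f"pics/s10.png",cv2.resize(c["img"][110:270,90:360],None,fx=2.9,fy=2.9))
E
```

```text
t: 12.62
position: [0.5991, 0.057, 0.0309]
tool_rot: [[0.999, -0.049, -0.001], [-0.049, -0.999, -0.0], [-0.001, 0.0, -1.0]]
force: [-4.7, 0.2, 4.5]
finger_gap: 0.004
```

View pics/s10.png

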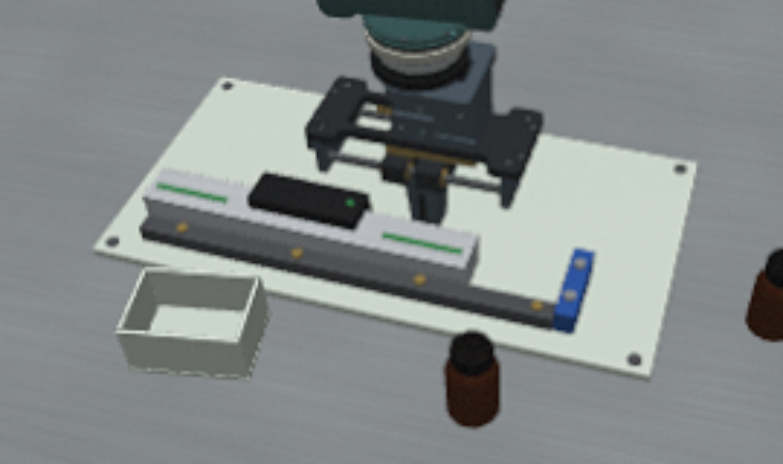

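View pics/w10.png

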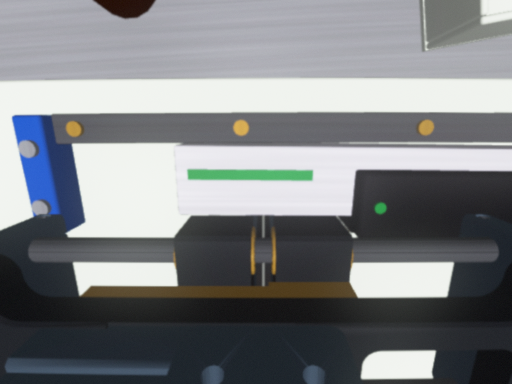

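```bash
python3 -m creep '[[[0.0005,0,0],[0,0,0],0],[[0.0005,0,0],[0,0,0],0]]';python3 -m creep '[[[0.0003,0,0],[0,0,0],0],[[0,0,0],[0,0,0],0]]'
```

```text
t: 12.88
position: [0.5991, 0.057, 0.0307]
tool_rot: [[0.999, -0.049, -0.003], [-0.049, -0.999, -0.0], [-0.003, 0.0, -1.0]]
force: [-13.5, 0.5, 9.7]
finger_gap: 0.007
t: 13.05
position: [0.5991, 0.057, 0.0307]
tool_rot: [[0.999, -0.049, -0.004], [-0.049, -0.999, -0.0], [-0.004, 0.0, -1.0]]
force: [-13.2, 0.2, 9.1]
finger_gap: 0.003
```

The left end has hit firmly at 13 N. Next I'll check and press the right end.

```bash
python3 -m creep '[[[-0.010,0.0005,0],[0,0,0],0],[[-0.02,0.0010,0],[0,0,0],0],[[-0.002,-0.04,0],[0,0,0],0],[[-0.002,-0.04,0],[0,0,0],0],[[-0.002,-0.04,0],[0,0,0],0],[[-0.002,-0.04,0],[0,0,0],0],[[-0.0015,-0.034,0],[0,0,0],0],[[0.006,-0.0003,0],[0,0,0],0],[[0.01,-0.0005,0],[0,0,0],0],[[0.005,-0.0003,0],[0,0,0],0]]'
python3 -m creep '[[[0.002,-0.0001,0],[0,0,0],0],[[0.001,0,0],[0,0,0],0]]'
```

```text
t: 13.88
position: [0.5838, -0.1366, 0.0312]
tool_rot: [[0.999, -0.05, 0.001], [-0.05, -0.999, -0.0], [0.001, 0.0, -1.0]]
force: [-0.6, 0.4, 0.8]
finger_gap: 0.006
t: 14.05
position: [0.5859, -0.1356, 0.0309]
tool_rot: [[0.999, -0.048, 0.0], [-0.048, -0.999, -0.0], [0.0, 0.0, -1.0]]
force: [0.2, 0.5, 0.6]
finger_gap: 0.002
```

```bash
python3 -m creep '[[[0.001,0,0],[0,0,0],0],[[0.0005,0,0],[0,0,0],0]]';python3 -m creep '[[[0.0005,0,0],[0,0,0],0],[[0.0005,0,0],[0,0,0],0]]';python3 -m creep '[[[0.0005,0,0],[0,0,0],0],[[0.0005,0,0],[0,0,0],0]]'
```

```text
t: 14.22
position: [0.5868, -0.1359, 0.0308]
tool_rot: [[0.999, -0.048, -0.0], [-0.048, -0.999, 0.0], [-0.0, -0.0, -1.0]]
force: [0.5, 0.3, 0.6]
finger_gap: 0.006
t: 14.38
position: [0.5877, -0.1364, 0.0309]
tool_rot: [[0.999, -0.049, -0.0], [-0.049, -0.999, 0.0], [-0.0, -0.0, -1.0]]
force: [0.6, 0.1, -0.1]
finger_gap: 0.007
t: 14.55
position: [0.5884, -0.1366, 0.0308]
tool_rot: [[0.999, -0.049, -0.001], [-0.049, -0.999, 0.0], [-0.001, -0.0, -1.0]]
force: [-2.8, 1.0, 3.2]
finger_gap: 0.007
```

```bash
python3 -m creep '[[[0.0005,0,0],[0,0,0],0],[[0.0005,0,0],[0,0,0],0]]';python3 -m creep '[[[0.0005,0,0],[0,0,0],0],[[0,0,0],[0,0,0],0]]'
```

```text
t: 14.72
position: [0.5896, -0.1367, 0.0308]
tool_rot: [[0.999, -0.049, -0.0], [-0.049, -0.999, 0.0], [-0.0, -0.0, -1.0]]
force: [-1.5, -0.8, 0.2]
finger_gap: 0.005
t: 14.88
position: [0.5903, -0.1368, 0.0308]
tool_rot: [[0.999, -0.049, -0.0], [-0.049, -0.999, 0.0], [-0.0, -0.0, -1.0]]
force: [-2.1, 0.2, -0.1]
finger_gap: 0.007
```

```bash
python3 -m creep '[[[0.0005,0,0],[0,0,0],0],[[0.0003,0,0],[0,0,0],0]]';python3 -m creep '[[[0.0005,0,0],[0,0,0],0],[[0,0,0],[0,0,0],0]]'
```

```text
t: 15.05
position: [0.5907, -0.1367, 0.0308]
tool_rot: [[0.999, -0.049, -0.001], [-0.049, -0.999, 0.0], [-0.001, -0.0, -1.0]]
force: [-7.4, -1.5, 3.4]
finger_gap: 0.004
t: 15.22
position: [0.5907, -0.1367, 0.0308]
tool_rot: [[0.999, -0.049, -0.002], [-0.049, -0.999, 0.0], [-0.002, -0.0, -1.0]]
force: [-8.3, -2.8, 5.8]
finger_gap: 0.007
```

The right end is on the rail at 8 N. I'll re-check the left, since it may have swung back a little.

```bash
python3 -m creep '[[[-0.010,0.0005,0],[0,0,0],0],[[-0.02,0.0010,0],[0,0,0],0],[[0.002,0.04,0],[0,0,0],0],[[0.002,0.04,0],[0,0,0],0],[[0.002,0.04,0],[0,0,0],0],[[0.002,0.04,0],[0,0,0],0],[[0.0015,0.034,0],[0,0,0],0],[[0.006,-0.0003,0],[0,0,0],0],[[0.01,-0.0005,0],[0,0,0],0],[[0.008,-0.0003,0],[0,0,0],0]]'
python3 -m creep '[[[0.001,0,0],[0,0,0],0],[[0.001,0,0],[0,0,0],0]]'
```

```text
t: 16.05
position: [0.5961, 0.0575, 0.0312]
tool_rot: [[0.999, -0.049, 0.001], [-0.049, -0.999, 0.0], [0.001, -0.0, -1.0]]
force: [1.0, -0.7, -0.1]
finger_gap: 0.008
t: 16.22
position: [0.5977, 0.0566, 0.0309]
tool_rot: [[0.999, -0.051, 0.0], [-0.051, -0.999, 0.0], [0.0, -0.0, -1.0]]
force: [0.1, 0.4, 0.3]
finger_gap: 0.004
```

```bash
python3 -m creep '[[[0.0005,0,0],[0,0,0],0],[[0.0005,0,0],[0,0,0],0]]';python3 -m creep '[[[0.0005,0,0],[0,0,0],0],[[0.0005,0,0],[0,0,0],0]]';python3 -m creep '[[[0.0005,0,0],[0,0,0],0],[[0,0,0],[0,0,0],0]]'
```

```text
t: 16.38
position: [0.5979, 0.0569, 0.0308]
tool_rot: [[0.999, -0.05, -0.0], [-0.05, -0.999, -0.0], [-0.0, 0.0, -1.0]]
force: [0.2, 0.6, -0.4]
finger_gap: 0.008
t: 16.55
position: [0.599, 0.0574, 0.0309]
tool_rot: [[0.999, -0.05, -0.0], [-0.05, -0.999, 0.0], [-0.0, 0.0, -1.0]]
force: [-0.0, -0.2, 0.2]
finger_gap: 0.006
t: 16.72
position: [0.5993, 0.0576, 0.0308]
tool_rot: [[0.999, -0.049, -0.001], [-0.049, -0.999, -0.0], [-0.001, 0.0, -1.0]]
force: [-0.4, -0.8, 0.9]
finger_gap: 0.004
```

```bash
python3 -m creep '[[[0.0005,0,0],[0,0,0],0],[[0.0005,0,0],[0,0,0],0]]';python3 -m creep '[[[0.0005,0,0],[0,0,0],0],[[0.0003,0,0],[0,0,0],0]]'
```

```text
t: 16.88
position: [0.5997, 0.0577, 0.0307]
tool_rot: [[0.999, -0.049, -0.002], [-0.049, -0.999, -0.0], [-0.002, 0.0, -1.0]]
force: [-9.4, -0.8, 5.4]
finger_gap: 0.003
t: 17.05
position: [0.5997, 0.0577, 0.0306]
tool_rot: [[0.999, -0.049, -0.004], [-0.049, -0.999, -0.0], [-0.004, 0.0, -1.0]]
force: [-12.7, -1.3, 9.7]
finger_gap: 0.006
```

Both ends have now touched in turn. The contact line slope is 2.65° against the rail's 2.7°, so the bar is flush to within about 0.3 mm. Going round the front to the right end.

```bash
python3 -m creep '[[[-0.015,0.0007,0],[0,0,0],0],[[-0.03,0.0014,0],[0,0,0],0],[[-0.0019,-0.04,0],[0,0,0],0],[[-0.0019,-0.04,0],[0,0,0],0],[[-0.0019,-0.04,0],[0,0,0],0],[[-0.0019,-0.04,0],[0,0,0],0],[[-0.0019,-0.04,0],[0,0,0],0],[[-0.0019,-0.04,0],[0,0,0],0],[[-0.0019,-0.04,0],[0,0,0],0],[[-0.0015,-0.03,0],[0,0,0],0]]'
python3 -m creep '[[[0,0,0],[0,0,0],0]]'
python3 - <<'E'
from cell import manip, capture
import cv2,numpy as np
for n in("top","wrist","scene"):
    c=capture(n); np.savez(n+"11.npz",**c); cv2.imwrite(f"pics/{n}11.png",c["img"])
    if n!="wrist":
        k=c["img"]; k=k[150:305,150:415] if n=="top" else k[110:270,90:360]
        cv2.imwrite(f"pics/{n}11z.png",cv2.resize(k,None,fx=2.9,fy=2.9))
E
```

```text
t: 17.88
position: [0.5416, -0.2533, 0.0312]
tool_rot: [[0.999, -0.05, 0.001], [-0.05, -0.999, -0.001], [0.001, 0.001, -1.0]]
force: [0.9, 0.5, -0.0]
finger_gap: 0.006
t: 17.97
position: [0.5422, -0.2552, 0.0315]
tool_rot: [[0.999, -0.053, 0.002], [-0.053, -0.999, -0.002], [0.002, 0.001, -1.0]]
force: [0.5, -0.0, 0.1]
finger_gap: 0.002
```

View pics/top11z.png

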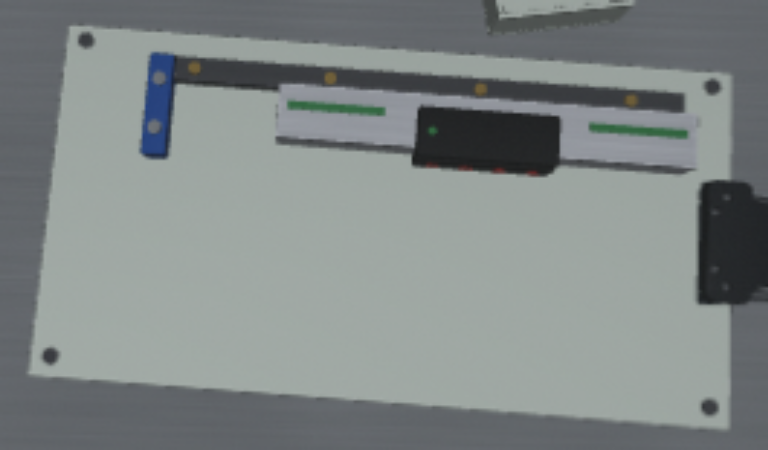

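View pics/wrist11.png

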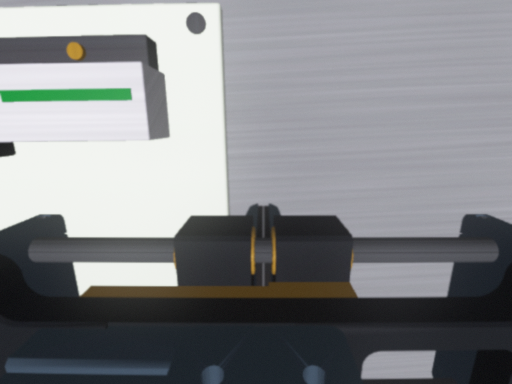

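View pics/scene11z.png

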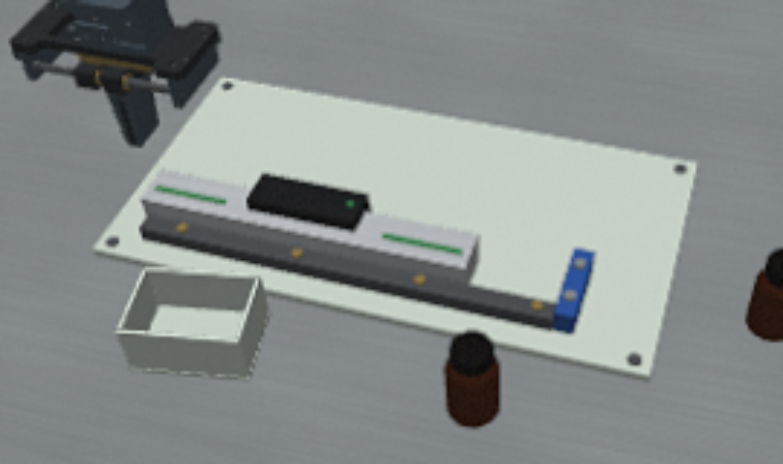

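The bar lies along the rail in both views. I'll measure the stripes and stop to get the slide distance.

```bash
cat > st.py <<'E'
from m import *
def stripes(c):
    hsv=cv2.cvtColor(c["img"],cv2.COLOR_BGR2HSV)
    mg=((hsv[...,0]>45)&(hsv[...,0]<85)&(hsv[...,1]>110)&(hsv[...,2]>60)).astype(np.uint8); mg[:150]=0; mg[305:]=0; mg[:,:160]=0; mg[:,400:]=0
    N,_,st,ce=cv2.connectedComponentsWithStats(mg)
    return w2lane(np.array([onto(c,ce[i],.044)[0] for i in range(1,N) if st[i,4]>25]))
E
python3 - <<'E'
from st import *
a,b=stripes(ld("top0.npz")),stripes(ld("top11.npz")); print(a.round(4),b.round(4))
c=ld("top11.npz")
print("y prof along bar top x=.0705 z=.044, from +.05..+.12 step 1mm",prof(c,(.062,.05),(.062,.13),.044,81).round().astype(int).tolist())
print("stop face z=.034 .13...19",prof(c,(.062,.13),(.062,.20),.034,71).round().astype(int).tolist())
print("right end",prof(c,(.062,-.24),(.062,-.18),.044,61).round().astype(int).tolist())
print("tcp",w2lane([0.5422,-0.2552]))
E
```

```text
[[ 0.0027  0.0502]
 [ 0.0049 -0.1679]] [[ 0.0753  0.044 ]
 [ 0.0752 -0.1716]]
y prof along bar top x=.0705 z=.044, from +.05..+.12 step 1mm [153, 153, 153, 153, 153, 153, 154, 154, 154, 154, 154, 154, 154, 154, 154, 154, 154, 154, 153, 154, 154, 154, 154, 154, 154, 155, 155, 156, 156, 156, 156, 156, 156, 156, 157, 154, 149, 150, 156, 160, 160, 161, 161, 161, 161, 161, 160, 160, 160, 160, 160, 160, 161, 161, 161, 161, 161, 161, 161, 161, 161, 161, 161, 160, 160, 161, 161, 161, 161, 161, 161, 161, 160, 161, 161, 161, 161, 161, 161, 161, 161]
stop face z=.034 .13...19 [161, 161, 160, 160, 161, 161, 161, 160, 160, 161, 160, 160, 160, 160, 161, 161, 161, 161, 160, 161, 161, 161, 161, 161, 161, 161, 160, 160, 161, 161, 161, 148, 127, 97, 65, 53, 65, 74, 76, 78, 78, 78, 78, 78, 78, 77, 77, 78, 77, 77, 76, 76, 88, 110, 129, 147, 159, 161, 161, 161, 161, 161, 161, 161, 161, 161, 161, 161, 161, 161, 161]
right end [100, 103, 108, 119, 134, 145, 154, 158, 158, 158, 158, 158, 158, 158, 159, 159, 159, 159, 159, 159, 159, 159, 159, 158, 159, 159, 158, 157, 154, 152, 151, 150, 150, 150, 150, 150, 150, 150, 150, 150, 151, 151, 151, 151, 152, 152, 152, 152, 152, 153, 153, 152, 152, 152, 152, 153, 153, 153, 153, 153, 153]
tcp [[-0.01009448 -0.27749573]]
```

The bar's left end is at lane y ≈ 0.086, so the slide is about 78 mm. I'll move beside the right end face.

```bash
python3 -m creep '[[[0.026,-0.0012,0],[0,0,0],0],[[0.026,-0.0012,0],[0,0,0],0],[[0.025,-0.0012,0],[0,0,0],0],[[0,0,0],[0,0,0],0],[[0.0009,0.02,0],[0,0,0],0],[[0.0007,0.015,0],[0,0,0],0],[[0,0,0],[0,0,0],0],[[0,0,0],[0,0,0],0]]'
python3 - <<'E'
from m import *
from cell import manip, capture
s=manip.observe(); print(w2lane(s["position"]),s["tool_rot"][:2,0] if hasattr(s["tool_rot"],"shape") else s["tool_rot"])
c=capture("wrist"); cv2.imwrite(f"pics/w12.png",c["img"])
E
```

```text
t: 18.78
position: [0.6199, -0.2171, 0.0309]
tool_rot: [[0.999, -0.047, -0.001], [-0.047, -0.999, 0.0], [-0.001, -0.0, -1.0]]
force: [0.9, -0.6, -0.2]
finger_gap: 0.004
[[ 0.0657411  -0.23577603]] [ 0.99890027 -0.04688209]
```

View pics/w12.png

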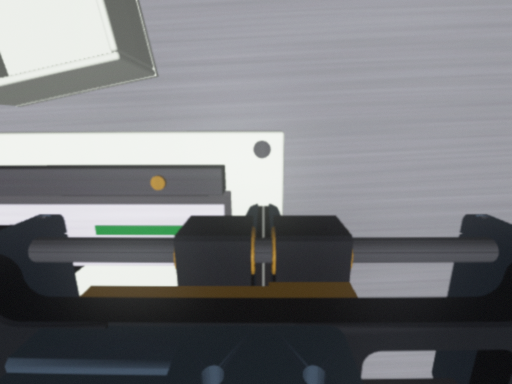

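Fingers are beside the end face with about 10 mm of clearance, and clear of the rail in x. I'll slide along the rail direction.

```bash
python3 -m creep '[[[0.0002,0.004,0],[0,0,0],0],[[0.0001,0.002,0],[0,0,0],0],[[0.0001,0.002,0],[0,0,0],0],[[0.0001,0.002,0],[0,0,0],0],[[0.0001,0.002,0],[0,0,0],0],[[0.0001,0.002,0],[0,0,0],0],[[0.0001,0.002,0],[0,0,0],0],[[0.0001,0.002,0],[0,0,0],0],[[0.0001,0.002,0],[0,0,0],0],[[0.0001,0.002,0],[0,0,0],0]]'
python3 - <<'E'
from st import *
from cell import manip, capture
s=manip.observe(); print(w2lane(s["position"]))
c=capture("top"); print(stripes(c).round(4)); cv2.imwrite("pics/t13.png",cv2.resize(c["img"][150:305,150:415],None,fx=2.9,fy=2.9))
E
```

```text
t: 19.67
position: [0.6213, -0.1967, 0.0309]
tool_rot: [[0.999, -0.049, 0.0], [-0.049, -0.999, -0.0], [0.0, 0.0, -1.0]]
force: [-0.7, -3.5, -1.5]
finger_gap: 0.006
[[ 0.06616793 -0.21529434]]
[[0.0752 0.0541]]
```

View pics/t13.png

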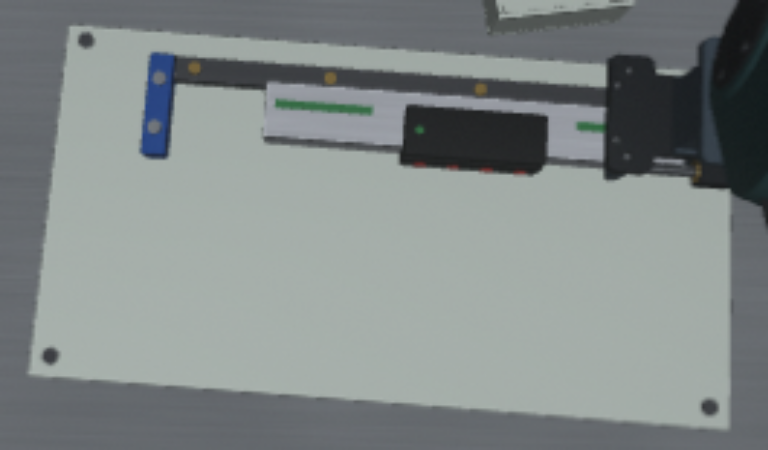

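The bar moved 10 mm and the left stripe's x is unchanged (0.0752), so it's still flush. Continuing.

```bash
python3 -m creep '[[[0.0001,0.003,0],[0,0,0],0],[[0.0002,0.003,0],[0,0,0],0],[[0.0001,0.003,0],[0,0,0],0],[[0.0002,0.003,0],[0,0,0],0],[[0.0001,0.003,0],[0,0,0],0],[[0.0001,0.003,0],[0,0,0],0],[[0.0002,0.003,0],[0,0,0],0],[[0.0001,0.003,0],[0,0,0],0],[[0.0002,0.003,0],[0,0,0],0],[[0.0001,0.003,0],[0,0,0],0]]'
python3 - <<'E'
from st import *
from cell import manip, capture
s=manip.observe(); print(w2lane(s["position"]))
c=capture("top"); print(stripes(c).round(4))
E
python3 -m creep '[[[0.0001,0.003,0],[0,0,0],0],[[0.0002,0.003,0],[0,0,0],0],[[0.0001,0.003,0],[0,0,0],0],[[0.0002,0.003,0],[0,0,0],0],[[0.0001,0.003,0],[0,0,0],0],[[0.0001,0.003,0],[0,0,0],0],[[0.0002,0.003,0],[0,0,0],0],[[0.0001,0.003,0],[0,0,0],0]]'
python3 - <<'E'
from st import *
from cell import manip, capture
s=manip.observe(); print(w2lane(s["position"]))
c=capture("top"); print(stripes(c).round(4)); cv2.imwrite("pics/t14.png",cv2.resize(c["img"][150:305,150:415],None,fx=2.9,fy=2.9))
c=capture("scene"); cv2.imwrite("pics/s14.png",cv2.resize(c["img"][110:270,90:360],None,fx=2.9,fy=2.9))
E
```

```text
t: 20.55
position: [0.6228, -0.1665, 0.0309]
tool_rot: [[0.999, -0.049, -0.0], [-0.049, -0.999, 0.0], [-0.0, -0.0, -1.0]]
force: [0.5, -3.8, -0.6]
finger_gap: 0.007
[[ 0.06614249 -0.18506057]]
[[0.0751 0.0851]]
t: 21.27
position: [0.6238, -0.1425, 0.0309]
tool_rot: [[0.999, -0.049, 0.0], [-0.049, -0.999, 0.0], [0.0, -0.0, -1.0]]
force: [0.9, -2.9, -0.6]
finger_gap: 0.007
[[ 0.06608715 -0.16102035]]
[[0.0752 0.1082]]
```

View pics/t14.png

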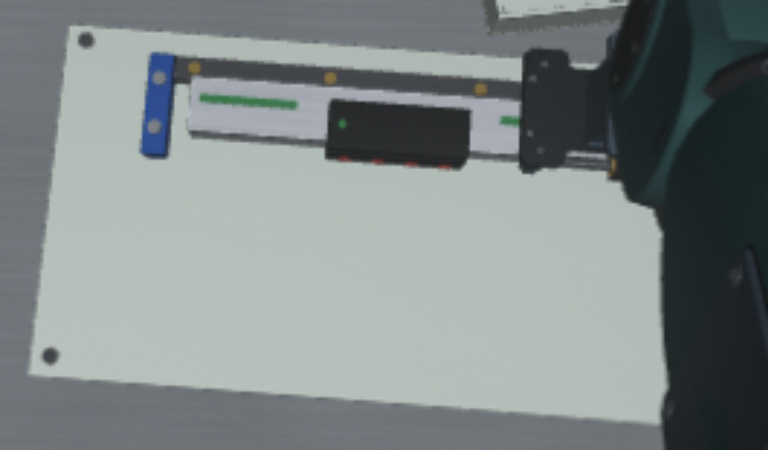

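View pics/s14.png

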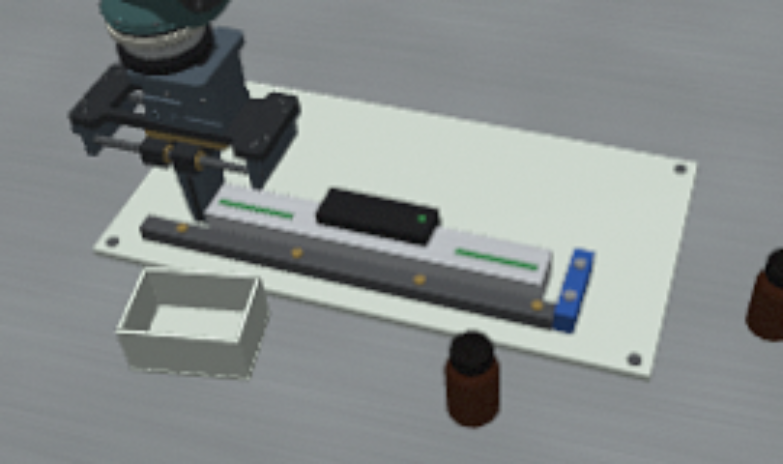

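About 13 mm is left and the bar is still flush (stripe x 0.0752). From here I'll creep.

```bash
python3 -m creep '[[[0,0.001,0],[0,0,0],0],[[0.0001,0.001,0],[0,0,0],0],[[0,0.001,0],[0,0,0],0],[[0.0001,0.001,0],[0,0,0],0],[[0,0.001,0],[0,0,0],0],[[0.0001,0.001,0],[0,0,0],0],[[0,0.001,0],[0,0,0],0],[[0.0001,0.001,0],[0,0,0],0]]'
python3 -m creep '[[[0,0.0005,0],[0,0,0],0],[[0,0.0005,0],[0,0,0],0],[[0,0.0005,0],[0,0,0],0],[[0.0001,0.0005,0],[0,0,0],0]]'
python3 - <<'E'
from st import *
from cell import manip, capture
c=capture("top"); print(stripes(c).round(4))
E
```

```text
t: 22.03
position: [0.6242, -0.1347, 0.0309]
tool_rot: [[0.999, -0.049, 0.0], [-0.049, -0.999, -0.0], [0.0, 0.0, -1.0]]
force: [-0.7, -3.4, -0.6]
finger_gap: 0.005
t: 22.37
position: [0.6243, -0.1328, 0.0309]
tool_rot: [[0.999, -0.049, -0.0], [-0.049, -0.999, 0.0], [-0.0, -0.0, -1.0]]
force: [-0.2, -4.0, -0.9]
finger_gap: 0.007
[[0.0752 0.1175]]
```

```bash
python3 -m creep '[[[0,0.0005,0],[0,0,0],0],[[0,0.0005,0],[0,0,0],0]]'; python3 -m creep '[[[0,0.0005,0],[0,0,0],0],[[0,0.0005,0],[0,0,0],0]]';  python3 -m creep '[[[0,0.0005,0],[0,0,0],0],[[0,0,0],[0,0,0],0]]'
```

```text
t: 22.58
position: [0.6243, -0.1318, 0.0309]
tool_rot: [[0.999, -0.049, -0.0], [-0.049, -0.999, 0.0], [-0.0, -0.0, -1.0]]
force: [-0.9, -3.5, -1.3]
finger_gap: 0.008
t: 22.75
position: [0.6243, -0.1308, 0.0309]
tool_rot: [[0.999, -0.049, -0.0], [-0.049, -0.999, 0.0], [-0.0, -0.0, -1.0]]
force: [-0.3, -3.4, -0.8]
finger_gap: 0.007
t: 22.92
position: [0.6244, -0.1302, 0.0309]
tool_rot: [[0.999, -0.049, 0.0], [-0.049, -0.999, 0.0], [0.0, -0.0, -1.0]]
force: [0.5, -2.5, 0.2]
finger_gap: 0.005
```

```bash
python3 -m creep '[[[0,0.0005,0],[0,0,0],0],[[0,0.0005,0],[0,0,0],0]]'; python3 -m creep '[[[0,0.0005,0],[0,0,0],0],[[0,0.0005,0],[0,0,0],0]]'
```

```text
t: 23.08
position: [0.6243, -0.1293, 0.031]
tool_rot: [[0.999, -0.049, 0.0], [-0.049, -0.999, -0.0], [0.0, 0.0, -1.0]]
force: [-0.1, -3.0, 0.6]
finger_gap: 0.004
t: 23.25
position: [0.6243, -0.1283, 0.0309]
tool_rot: [[0.999, -0.049, 0.0], [-0.049, -0.999, 0.0], [0.0, -0.0, -1.0]]
force: [-0.4, -3.4, 0.1]
finger_gap: 0.008
```

```bash
python3 - <<'E'
from st import *
from cell import manip, capture
c=capture("top"); print(stripes(c).round(4))
E
```

```text
[[0.0751 0.1228]]
```

```bash
python3 -m creep '[[[0,0.0005,0],[0,0,0],0],[[0,0.0005,0],[0,0,0],0]]'; python3 -m creep '[[[0,0.0005,0],[0,0,0],0],[[0,0.0005,0],[0,0,0],0]]'
```

```text
t: 23.47
position: [0.6243, -0.1273, 0.0309]
tool_rot: [[0.999, -0.049, -0.0], [-0.049, -0.999, -0.0], [-0.0, 0.0, -1.0]]
force: [-0.3, -3.4, -0.1]
finger_gap: 0.005
t: 23.63
position: [0.6245, -0.1271, 0.031]
tool_rot: [[0.999, -0.049, 0.0], [-0.049, -0.999, -0.001], [0.0, 0.001, -1.0]]
force: [-0.5, -17.0, -1.7]
finger_gap: 0.002
```

The left end has met the stop: position stopped and the force jumped to 17 N, so about 13 N on the stop. I'll back off and inspect.

```bash
python3 -m creep '[[[0,0,0],[0,0,0],0],[[0,-0.001,0],[0,0,0],0],[[-0.0005,-0.01,0],[0,0,0],0],[[-0.0015,-0.03,0],[0,0,0],0],[[-0.0015,-0.03,0],[0,0,0],0],[[-0.03,-0.025,0],[0,0,0],0],[[-0.04,-0.01,0],[0,0,0],0],[[0,0,0],[0,0,0],0]]'
python3 - <<'E'
from st import *
from cell import manip, capture
c=capture("top"); np.savez("top15.npz",**c); s=stripes(c); print(s.round(4),np.rad2deg(np.arctan2(s[0,0]-s[1,0],.2155)))
cv2.imwrite("pics/t15.png",cv2.resize(c["img"][150:305,150:415],None,fx=2.9,fy=2.9))
for y in (.14,.05,-.10,-.13): print(prof(c,(.06,y),(.115,y),.044,56).round().astype(int).tolist())
c=capture("scene"); cv2.imwrite("pics/s15.png",cv2.resize(c["img"][130:250,130:310],None,fx=4.4,fy=4.4,interpolation=cv2.INTER_CUBIC))
print(w2lane(manip.observe()["position"]))
E
```

```text
t: 24.3
position: [0.5445, -0.2334, 0.0297]
tool_rot: [[0.999, -0.052, -0.005], [-0.052, -0.999, 0.002], [-0.005, -0.002, -1.0]]
force: [-0.2, 0.9, -0.4]
finger_gap: 0.0
[[ 0.075   0.1232]
 [ 0.0754 -0.0933]] -0.11102015529254183
[153, 154, 154, 154, 154, 153, 153, 153, 151, 150, 137, 119, 102, 84, 75, 73, 78, 95, 111, 129, 144, 146, 149, 150, 151, 151, 151, 151, 150, 130, 97, 76, 68, 62, 61, 61, 60, 60, 61, 61, 62, 62, 69, 79, 103, 137, 156, 158, 160, 160, 161, 160, 160, 160, 160, 160]
[37, 37, 37, 37, 37, 37, 36, 36, 36, 36, 36, 36, 36, 36, 35, 35, 36, 36, 35, 42, 51, 81, 125, 149, 150, 151, 152, 154, 158, 159, 117, 75, 78, 85, 87, 88, 89, 89, 88, 88, 84, 73, 66, 73, 82, 117, 152, 157, 159, 160, 160, 160, 160, 159, 159, 159]
[156, 157, 158, 158, 157, 156, 153, 152, 152, 152, 150, 142, 112, 83, 78, 74, 80, 88, 112, 138, 147, 150, 152, 153, 154, 154, 154, 153, 150, 139, 126, 99, 71, 67, 62, 61, 61, 61, 61, 61, 61, 61, 61, 70, 95, 119, 139, 156, 158, 159, 159, 159, 159, 159, 159, 159]
[154, 154, 155, 155, 154, 153, 152, 150, 150, 150, 149, 149, 149, 151, 152, 153, 152, 150, 148, 148, 148, 148, 149, 150, 151, 151, 152, 151, 150, 137, 124, 100, 75, 67, 63, 62, 61, 61, 61, 61, 61, 62, 62, 66, 95, 123, 139, 154, 158, 159, 159, 159, 159, 159, 159, 159]
[[-0.00372447 -0.25497001]]
```

View pics/t15.png

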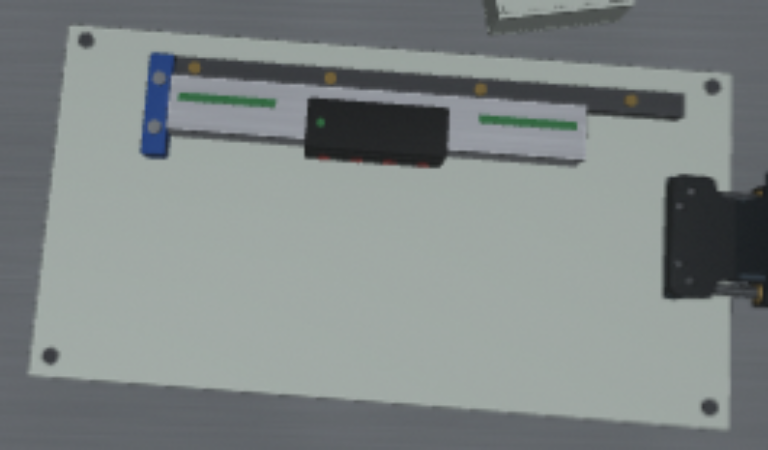

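View pics/s15.png

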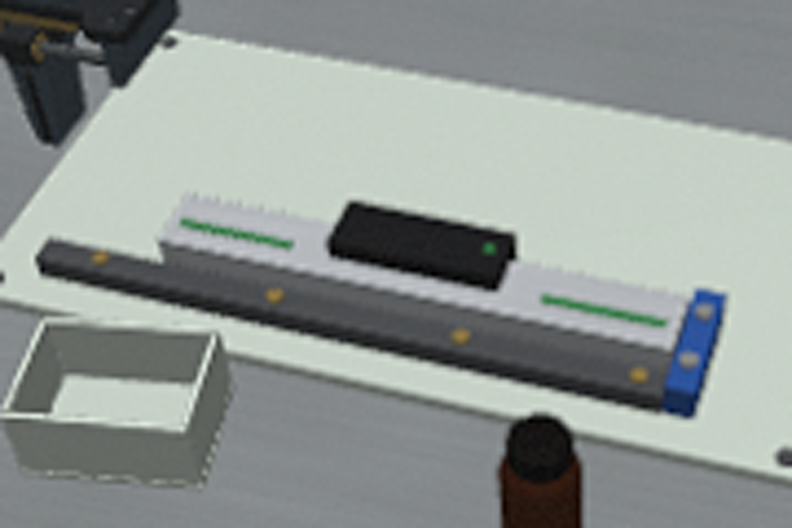

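The bar sits against the rail and stop in both views. There's plenty of time, so I'll verify flushness by touch at the right and left front, lightly.

```bash
python3 -m creep '[[[0.0019,0.04,0.001],[0,0,0],0],[[0.0019,0.04,0],[0,0,0],0],[[0.0019,0.04,0],[0,0,0],0],[[0.0019,0.04,0],[0,0,0],0],[[0,0,0],[0,0,0],0],[[0.015,-0.0007,0],[0,0,0],0],[[0.012,-0.0006,0],[0,0,0],0],[[0.004,-0.0002,0],[0,0,0],0],[[0.002,-0.0001,0],[0,0,0],0],[[0,0,0],[0,0,0],0]]'
python3 -m creep '[[[0.001,0,0],[0,0,0],0],[[0.001,0,0],[0,0,0],0]]'
```

```text
t: 25.23
position: [0.5919, -0.0743, 0.0318]
tool_rot: [[0.999, -0.05, 0.0], [-0.05, -0.999, 0.0], [0.0, -0.0, -1.0]]
force: [-0.7, -0.1, -0.3]
finger_gap: 0.006
t: 25.4
position: [0.593, -0.0742, 0.0318]
tool_rot: [[0.999, -0.05, -0.001], [-0.05, -0.999, 0.0], [-0.001, -0.0, -1.0]]
force: [0.7, 0.2, -0.9]
finger_gap: 0.003
```

```bash
python3 -m creep '[[[0.0005,0,0],[0,0,0],0],[[0.0005,0,0],[0,0,0],0]]'; python3 -m creep '[[[0.0005,0,0],[0,0,0],0],[[0,0,0],[0,0,0],0]]'
```

```text
t: 25.57
position: [0.5937, -0.0741, 0.0318]
tool_rot: [[0.999, -0.049, -0.001], [-0.049, -0.999, 0.0], [-0.001, -0.0, -1.0]]
force: [-6.4, -1.8, 3.7]
finger_gap: 0.006
t: 25.73
position: [0.5936, -0.074, 0.0317]
tool_rot: [[0.999, -0.049, -0.003], [-0.049, -0.999, 0.0], [-0.003, -0.0, -1.0]]
force: [-7.3, -1.3, 4.3]
finger_gap: 0.008
```

The right front stops at 0.5936, exactly the predicted flush line. Now the left.

```bash
python3 -m creep '[[[-0.010,0.0005,0],[0,0,0],0],[[-0.023,0.0011,0],[0,0,0],0],[[0.002,0.04,0],[0,0,0],0],[[0.002,0.04,0],[0,0,0],0],[[0.002,0.04,0],[0,0,0],0],[[0.002,0.04,0],[0,0,0],0],[[0.0018,0.039,0],[0,0,0],0],[[0,0,0],[0,0,0],0],[[0.015,-0.0007,0],[0,0,0],0],[[0.01,-0.0005,0],[0,0,0],0]]'
python3 -m creep '[[[0.003,-0.0002,0],[0,0,0],0],[[0.001,0,0],[0,0,0],0]]'
```

```text
t: 26.57
position: [0.597, 0.126, 0.0321]
tool_rot: [[0.999, -0.048, 0.0], [-0.048, -0.999, 0.0], [0.0, -0.0, -1.0]]
force: [1.4, 0.4, 0.3]
finger_gap: 0.004
t: 26.73
position: [0.6013, 0.1247, 0.032]
tool_rot: [[0.999, -0.05, 0.001], [-0.05, -0.999, 0.0], [0.001, -0.0, -1.0]]
force: [-0.5, -0.7, 0.3]
finger_gap: 0.001
```

```bash
python3 -m creep '[[[0.0005,0,0],[0,0,0],0],[[0.0005,0,0],[0,0,0],0]]'; python3 -m creep '[[[0.0005,0,0],[0,0,0],0],[[0.0005,0,0],[0,0,0],0]]'
```

```text
t: 26.9
position: [0.6012, 0.1248, 0.0318]
tool_rot: [[0.999, -0.05, -0.0], [-0.05, -0.999, -0.0], [-0.0, 0.0, -1.0]]
force: [0.5, -0.1, 0.0]
finger_gap: 0.006
t: 27.07
position: [0.6024, 0.1251, 0.0319]
tool_rot: [[0.999, -0.049, -0.0], [-0.049, -0.999, -0.0], [-0.0, 0.0, -1.0]]
force: [0.4, -0.3, 0.1]
finger_gap: 0.004
```

```bash
python3 -m creep '[[[0.0005,0,0],[0,0,0],0],[[0.0005,0,0],[0,0,0],0]]'; python3 -m creep '[[[0.0004,0,0],[0,0,0],0],[[0,0,0],[0,0,0],0]]'
```

```text
t: 27.23
position: [0.6028, 0.1251, 0.0318]
tool_rot: [[0.999, -0.049, -0.002], [-0.049, -0.999, -0.0], [-0.002, 0.0, -1.0]]
force: [-8.5, -0.0, 4.6]
finger_gap: 0.004
t: 27.4
position: [0.6028, 0.1252, 0.0316]
tool_rot: [[0.999, -0.049, -0.003], [-0.049, -0.999, -0.0], [-0.003, 0.001, -1.0]]
force: [-8.5, -0.2, 6.4]
finger_gap: 0.008
```

The left stops at 0.6028, exactly the predicted flush value. I'll retreat and compare the stripe positions with those at stop contact.

```bash
python3 -m creep '[[[-0.010,0.0005,0],[0,0,0],0],[[-0.03,0.0014,0],[0,0,0],0],[[-0.03,-0.02,0.01],[0,0,0],0],[[-0.01,-0.04,0.02],[0,0,0],0],[[0,-0.04,0.02],[0,0,0],0],[[0,-0.04,0.02],[0,0,0],0],[[0,-0.04,0.02],[0,0,0],0],[[0,-0.04,0],[0,0,0],0],[[0,-0.04,0],[0,0,0],0],[[0,-0.04,0],[0,0,0],0]]'
python3 -m creep '[[[0,-0.03,0],[0,0,0],0],[[0,0,0],[0,0,0],0],[[0,0,0],[0,0,0],0]]'
python3 - <<'E'
from st import *
from cell import manip, capture
c=capture("top"); print(stripes(c).round(4))
cv2.imwrite("pics/t16.png",cv2.resize(c["img"][100:305,100:415],None,fx=2.5,fy=2.5))
a=ld("top15.npz"); print("stop-bar 15",prof(a,(.062,.14),(.062,.19),.044,51).round().astype(int).tolist()); print("now",prof(c,(.062,.14),(.062,.19),.044,51).round().astype(int).tolist())
c=capture("scene"); cv2.imwrite("pics/s16.png",c["img"])
E
```

```text
t: 28.23
position: [0.5246, -0.1628, 0.1166]
tool_rot: [[0.999, -0.049, 0.001], [-0.049, -0.999, -0.001], [0.002, 0.0, -1.0]]
force: [0.8, 0.3, -0.4]
finger_gap: 0.005
t: 28.48
position: [0.5246, -0.192, 0.116]
tool_rot: [[0.999, -0.052, 0.0], [-0.052, -0.999, -0.0], [0.0, 0.0, -1.0]]
force: [-0.5, -0.3, -0.2]
finger_gap: 0.007
[[ 0.075   0.1239]
 [ 0.0755 -0.0935]]
stop-bar 15 [154, 154, 154, 154, 154, 154, 154, 154, 154, 153, 154, 154, 154, 155, 155, 155, 155, 155, 155, 155, 156, 156, 157, 158, 141, 105, 85, 81, 78, 79, 79, 78, 78, 78, 77, 78, 78, 77, 77, 76, 75, 95, 119, 138, 156, 161, 162, 162, 162, 162, 162]
now [155, 156, 156, 156, 156, 156, 156, 156, 156, 156, 156, 157, 157, 157, 156, 156, 156, 157, 157, 157, 157, 157, 158, 160, 143, 106, 86, 82, 79, 79, 79, 78, 78, 79, 79, 79, 79, 78, 78, 77, 76, 97, 120, 140, 158, 163, 164, 164, 164, 164, 164]
```

View pics/t16.png

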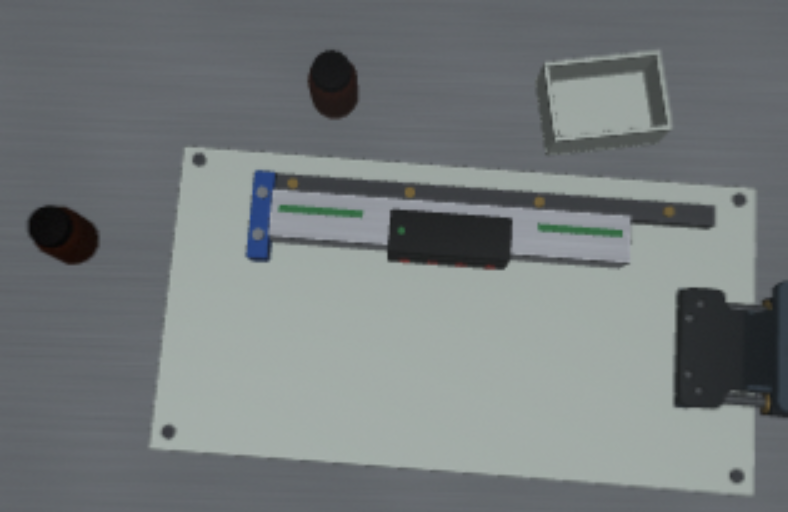

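View pics/s16.png

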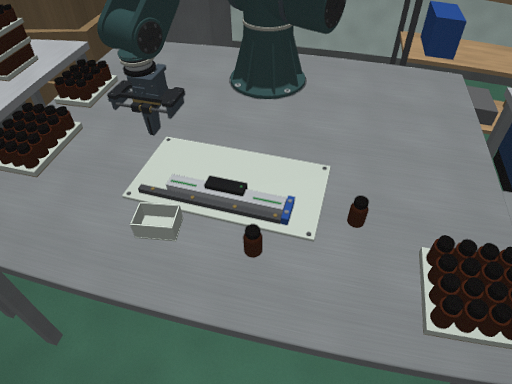

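The bar hasn't moved: the brightness profile across the bar/stop joint matches the one taken just after stop contact. Bottles and tub are where they were, and the gripper is clear. Handing in.

```bash
python3 -c "
from cell import sign_off
print(sign_off())"
```

```text
the job is handed in; nothing more can be done
None
```

The bar is flush against the rail with its left end home against the blue stop, and I handed the job in at about 28.5 s of the 72 s. `sign_off()` reports no verdict.

**What I did:** With closed fingers I pushed the bar's bare front face alternately right and left until both ends met the rail. I then went round to its right end and slid it about 79 mm along the rail until it met the stop. It wasn't lifted, and nothing touched the photo-eye.

**Forces:** The tool read at most about 15 N against the rail and 17 N at stop contact, of which roughly 13 N was on the stop. Both are well under the 30 N limit.

**Last checks:**
- **Flush with the rail:** light touches of 7–9 N on the right and left front stopped within about 0.1 mm of the flush line found before the slide. That line's angle was 2.65°, against 2.73° for the plate.
- **Home on the stop:** the top view shows no gap, and the image across the joint hadn't changed since stop contact. I didn't re-touch the end face after the last rail checks.
- **Bottles and tub:** in the pictures they stand where they were.

**Small disagreement:** the stripe centres put the bar 0.1° off the plate's axes, and the left one shifted 0.7 mm between two pictures. That is within camera accuracy, so I relied on the touch checks.

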